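# Catch the falling lid of the specimen box and lower it shut

### The job

Close the white specimen box: tip its blue lid, which leans open past upright, over towards the box's front (the robot's left), catch it on the fingers part-way as it falls, and lower it slowly and gently until it is fully shut; left to itself it slams. Nothing is gripped: do not pinch the lid, do not lift or shift the box, and leave the specimens in it and the other things on the bench alone. Finish with the robot clear of everything.

Things in the scene. Friction and masses are not known exactly. Their poses are not given: they have to be found in the camera images.
- specimen_box: white open-topped plastic box, 110 mm deep (its x) x 180 mm wide (its y) x 90 mm high, 6 mm walls, 2.5 kg without the lid, standing loose on the bench; origin at the centre of its underside, z up, its front looks along its own -x, roughly to the robot's left (the hinge is on the right). Three specimens stand inside. A room wall runs slantwise past the bench, ahead and to the right of the box; the space to the left is open
- box_hinge (a point): middle of the hinge line, on the top of the box's back wall: 55 mm behind the box's origin (its +x) and 90 mm up; the hinge runs along the box's y
- lid (a joint): angle of the lid, rad: 0 = shut (lying level on the rim), 1.57 = upright, 1.8 = open against its stop, leaning back. 0.23 to 0.30 kg. A damped hinge, no spring: beyond upright it sinks back to the stop, short of upright it falls shut by itself, slowly at first (about 2 s from 1.48 to 0.9 rad) and ever faster, at about 1 rad/s (varies by a fifth or so) when nearly shut. Its weight on a finger at the lip is about 1 to 1.5 N
- lid_lip (a point): middle of the free edge of the lid's lip, on the underside (inner face) of the lid, 140 mm from the hinge line. The lip is a tab 120 mm wide (along the hinge) that overhangs the box's front wall by 30 mm when the lid is shut, its underside then 90 mm above the bench; box and lid are 180 mm wide
- lid_outer: the blue outer shell of the lid with its lip, the upper side when shut; lid and lip are 8 mm thick in all (outer shell 5 mm, lining 3 mm). Origin on the hinge line
- lid_inner: the grey inner lining of the lid and the black rubber strip under its lip, the underside when shut. Origin on the hinge line
- specimen_a: green round specimen, 30 mm across, 19 mm high, inside the box; origin under its centre
- specimen_b: red round specimen, 30 mm across, 13 mm high, inside the box; origin under its centre
- specimen_c: black round specimen, 30 mm across, 16 mm high, inside the box; origin under its centre
- objective_20x_mid (a point): bystander: metallic microscope objective, 26 mm across, 41 mm high; point at its centre
- sample_jar_1_mid (a point): bystander: small jar with a yellow lid, 38 mm across, 48 mm high; point at its centre
- test_block_round_mid (a point): bystander: round steel block, 55 mm across, 11 mm high; point at its centre
- bullseye_level_mid (a point): bystander: round green and white spirit level, 38 mm across, 10 mm high; point at its centre
Mind the look-alikes: they are no part of the job. Of the things that look like the specimen_box, the smaller one is meant.

How it is judged:
By the outcome, as a careful person would: the job done as asked, in the order asked, and still so for the second after the job is handed in, with the robot touching nothing.
It also fails if it takes over 54 s, if anything falls off the work surface, if the arm or the gripper's body presses on something with over 40 N, if the wrist force passes 120 N, or if a joint passes its speed limit or range.

### The arm

A 7-joint arm with a two-finger parallel gripper is mounted at the origin on a cart in front of the work surface, level with it; the furniture and walls round the work are solid. World frame = base frame: x ahead of the robot, y to its left, z up, the work surface at z = 0. Lengths are in m, angles in rad, forces in N, time in s.
With the tool pointing down it reaches from about 0.425 to 1.025 m from the base axis. Payload 9.4 kg.
Tool frame: the origin (TCP) lies midway between the tips of the shut fingers; the grasp point (between the pads) lies 19 mm behind it; z points along the fingers, y is the direction in which the jaws open and shut (so a half turn about z gives the same grasp; the last joint's range is limited). The gripper opens to 93 mm and grips with 3 to 60 N. Pads are 15 mm wide; open, the fingers measure 128 mm over their backs; the gripper's body (75 mm by 188 mm) begins 65 mm behind the grasp point.
Start: joints at [1.051, 0.599, -0.003, 1.599, 0.002, 0.943, -0.08], TCP at [0.311, -0.655, 0.219] pointing down, gripper open.
Joint ranges: [-2.57, 2.57], [-0.35, 1.97], [-1.29, 1.29], [0.11, 2.56], [-1.05, 4.19], [0.11, 1.86], [-2.63, 2.63]. Speed limits (rad/s): [2.22, 2.22, 3.01, 3.01, 3.14, 3.14, 3.14].

### API

Orientations are given as a 3x3 rotation matrix whose columns are the frame's x, y, z axes.
In Python, from workcell import bot, solver, eyes, sensors gives the robot as it stands. Calls block until the motion is done:
- bot.move_to(position, orientation): joint-space move of the TCP to a pose.
- bot.servo_line(position, ori=None, v=0.15): straight line of the TCP; ori=None keeps the orientation; v is the mean speed in m/s.
- bot.move_joints(angles): joint-space move.
- bot.grip(opening, strength=None): finger opening in m; strength is the grip in N (None keeps the last); returns when the fingers have stopped.
- bot.dwell(seconds).
- solver.ik(position, orientation): joint angles nearest the present ones, or None.
- eyes.read_camera(name): name is "scene" or "top" or "wrist"; returns (picture, depth): 400x640x3 uint8, blue, green, red; 400x640 float32, m along the optical axis (not along the pixel's ray), 0 where there is no reading.
- eyes.calibration(name): a dict with "K" (3x3 intrinsics, pixels), "origin" and "orientation" of the camera in the world. Camera axes: x right, y down, z forward; pixel columns grow to the right and rows downward; lengths in m; the calibration is good to about 2 mm. The wrist camera is an equidistant fisheye: a pixel r from the principal point sees the ray r / f radians off the axis. A picture is of the moment at which its call begins: read the wrist's pose just before it. calibration takes no time and is no camera call; for the wrist camera it gives the pose at the moment of the call.
A pose or a line that the arm cannot do raises bot.Unreachable and nothing moves.
- bot.close_job(): hands the job in, once; it reports no verdict.
Readings, each from a call of its own:
- sensors.read_time_s(): time.
- sensors.read_qpos(): joint angles.
- sensors.read_dq(): joint speeds.
- sensors.read_tau(): joint torques, N m.
- sensors.read_tool_pos(): TCP position.
- sensors.read_orientation(): TCP orientation.
- sensors.read_ft_force(): force on the tool from outside, world axes, zero at the start.
- sensors.read_wrist_torque(): the same for the moment, N m.
- sensors.read_finger_gap(): finger opening in m.
Only numpy, scipy, OpenCV 4.12 (cv2) and the standard library are available. Lean on these libraries where they do the work, as an engineer would, in place of code of your own. Each camera call takes 0.05 s, during which the arm holds its last target.

## Working session

There is one attempt and no reset: what is moved stays moved. The work goes in short steps, each a Python script; the robot and the scene stay as the last script left them, time stands still between calls to the robot, and variables do not carry over. Pictures are saved under pics/ and viewed, and the job is handed in when it is done.

```bash
mkdir -p pics; ls; python3 - <<'E'
from workcell import bot, solver, eyes, sensors
import cv2,numpy as np
print(sensors.read_time_s(), sensors.read_tool_pos(), sensors.read_ft_force(), sensors.read_finger_gap())
print(sensors.read_orientation())
for n in ["scene","top","wrist"]:
    im,d=eyes.read_camera(n); c=eyes.calibration(n)
    cv2.imwrite(f"pics/{n}0.png",im); np.savez(f"{n}0.npz",im=im,d=d,K=c["K"],o=c["origin"],R=c["orientation"])
    print(n,c)
E
```

```text
pics
0.0 [ 0.31043002 -0.65465106  0.21777928] [-0.35743517  0.13083372 -0.03164937] 0.09249722781949375
[[ 9.03536908e-01  4.28509624e-01 -7.47327319e-04]
 [ 4.28510260e-01 -9.03535973e-01  1.30464820e-03]
 [-1.16182809e-04 -1.49903522e-03 -9.99998870e-01]]
scene {'K': array([[470.69089642,   0.        , 316.24178106],
       [  0.        , 470.69089642, 202.1040182 ],
       [  0.        ,   0.        ,   1.        ]]), 'origin': array([-0.66195663,  0.84839961,  0.75067669]), 'orientation': array([[-0.49227526, -0.39441605,  0.7759517 ],
       [-0.87040404,  0.23110796, -0.43472511],
       [-0.00786606, -0.88939591, -0.45707006]])}
top {'K': array([[450.85428375,   0.        , 325.92768447],
       [  0.        , 450.85428375, 191.32851571],
       [  0.        ,   0.        ,   1.        ]]), 'origin': array([0.25604487, 0.18203509, 1.24474034]), 'orientation': array([[-0.02858417, -0.98367828,  0.1776513 ],
       [-0.99905589,  0.03393068,  0.02713005],
       [-0.03271507, -0.17670809, -0.98371946]])}
wrist {'K': array([[309.70691629,   0.        , 318.60080588],
       [  0.        , 309.70691629, 202.19915393],
       [  0.        ,   0.        ,   1.        ]]), 'origin': array([ 0.38115228, -0.62131751,  0.38384464]), 'orientation': array([[ 0.42813549, -0.8674152 , -0.25355644],
       [-0.90371281, -0.41148867, -0.11823799],
       [-0.00177417,  0.27976408, -0.96006714]])}
```

View pics/scene0.png

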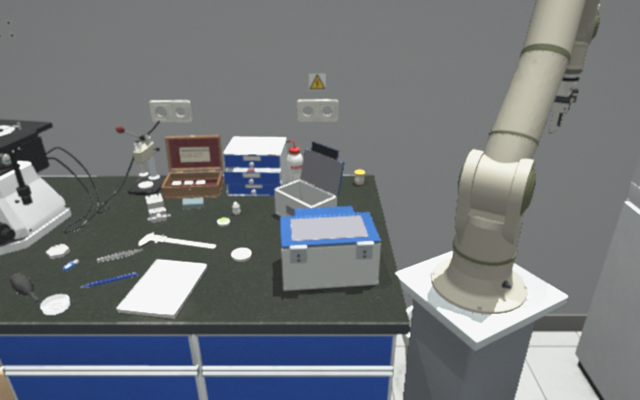

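View pics/top0.png

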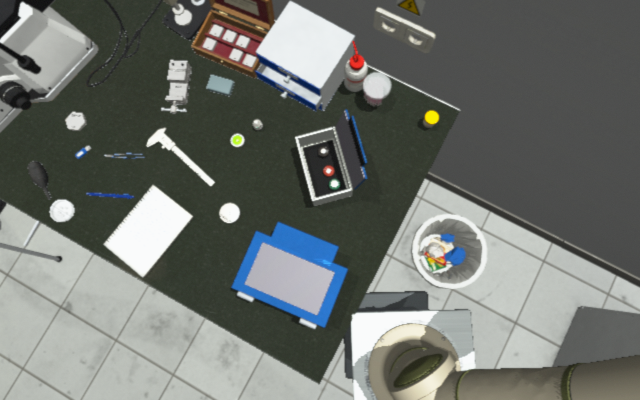

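View pics/wrist0.png

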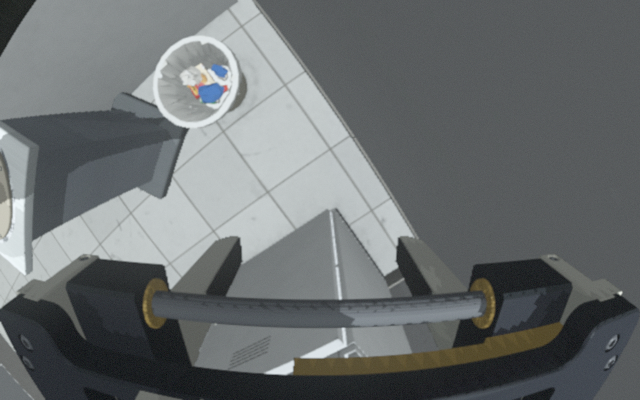

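The scene view shows a small white open box around (305,195), its dark lid leaning open at (322,170), and a larger blue-lidded box at (328,248). The top view shows the small box at (325,165) with specimens inside, its lid edge at (355,145), and the large one at (290,275). The small one is the smaller and has the lid hinged on the right with three specimens, so it fits. I'll confirm with a crop.

```bash
cat > h.py <<'E'
import numpy as np,cv2
def load(n):
    z=np.load(n+".npz"); return z
def cloud(z):
    d=z["d"];K=z["K"];v,u=np.mgrid[0:400,0:640]
    p=np.stack([(u-K[0,2])/K[0,0]*d,(v-K[1,2])/K[1,1]*d,d],-1)
    P=p@z["R"].T+z["o"]; P[d==0]=np.nan; return P
E
python3 - <<'E'
from h import *
z=load("top0");P=cloud(z)
c=z["im"][90:220,270:450]
a=cv2.resize(c,None,fx=4,fy=4,interpolation=cv2.INTER_CUBIC);cv2.imwrite("pics/topcrop.png",a)
z2=load("scene0");P2=cloud(z2)
cv2.imwrite("pics/scenecrop.png",cv2.resize(z2["im"][130:300,220:400],None,fx=4,fy=3.5,interpolation=cv2.INTER_CUBIC))
np.set_printoptions(precision=3,suppress=True)
for uv in [(297,134),(336,128),(352,196),(313,203),(346,111),(365,180),(356,145),(351,115),(323,152),(329,171),(334,184),(350,150),(430,120),(257,125),(237,140),(377,87),(356,68),(230,212)]:
    print(uv,P[uv[1],uv[0]])
E
```

```text
(297, 134) [0.651 0.295 0.001]
(336, 128) [0.631 0.182 0.103]
(352, 196) [0.464 0.144 0.006]
(313, 203) [0.441 0.25  0.053]
(346, 111) [0.643 0.156 0.195]
(365, 180) [0.508 0.106 0.006]
(356, 145) [0.55  0.136 0.217]
(351, 115) [ 0.704  0.137 -0.004]
(323, 152) [0.588 0.221 0.026]
(329, 171) [0.533 0.206 0.024]
(334, 184) [0.495 0.193 0.031]
(350, 150) [0.555 0.149 0.158]
(430, 120) [ 0.661 -0.077  0.05 ]
(257, 125) [0.672 0.405 0.032]
(237, 140) [0.637 0.467 0.008]
(377, 87) [0.75  0.067 0.081]
(356, 68) [0.784 0.124 0.133]
(230, 212) [0.429 0.484 0.014]
```

View pics/topcrop.png

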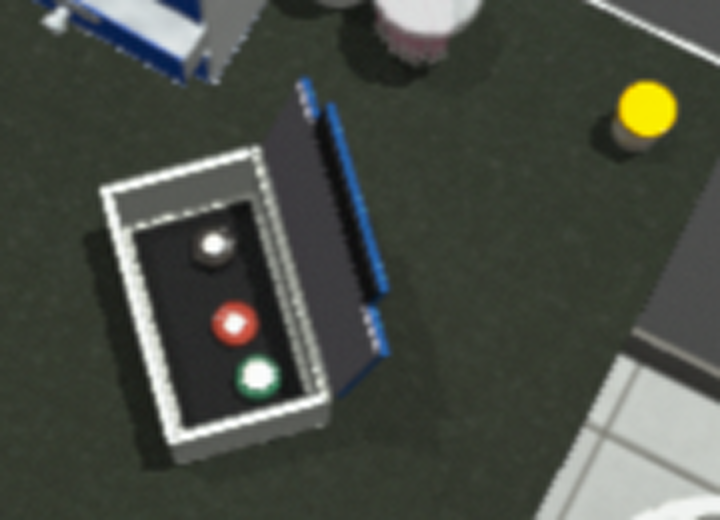

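View pics/scenecrop.png

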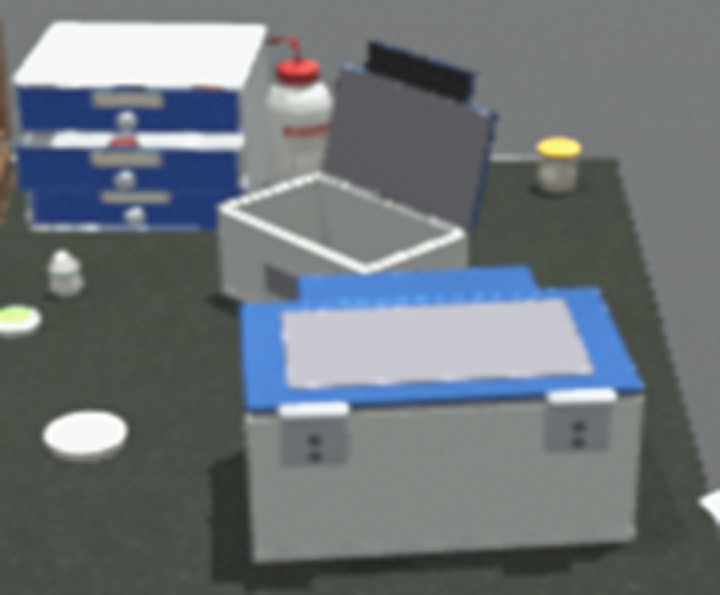

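The crops confirm it: the small white box has the grey/blue lid leaning open, a black strip under the lip, and black, red and green specimens inside. The bigger box at (290,275) is the look-alike, closed. Next I'll measure the box pose.

```bash
cat >> h.py <<'E'
def ray_at_z(z,u,v,h):
    K=z["K"];r=z["R"]@np.array([(u-K[0,2])/K[0,0],(v-K[1,2])/K[1,1],1]);o=z["o"]
    return o+r*(h-o[2])/r[2]
E
python3 - <<'E'
from h import *
from scipy.optimize import least_squares
np.set_printoptions(precision=4,suppress=True)
z=load("top0");P=cloud(z);im=z["im"].astype(int)
c=[ray_at_z(z,270+a/4,90+b/4,.09)[:2] for a,b in [(103,188),(258,150),(328,395),(175,440)]]
print(np.array(c)); 
for i in range(4): print(np.linalg.norm(c[i]-c[(i+1)%4]))
# model corners order: front-far(-.055,+.09), back-far(.055,.09), back-near(.055,-.09), front-near
M=np.array([(-.055,.09),(.055,.09),(.055,-.09),(-.055,-.09)])
C=np.array(c)
A=M-M.mean(0);B=C-C.mean(0);H=A.T@B;yaw=np.arctan2(H[0,1]-H[1,0],H[0,0]+H[1,1]);
R=np.array([[np.cos(yaw),-np.sin(yaw)],[np.sin(yaw),np.cos(yaw)]])
print("yaw",yaw,"ctr",C.mean(0));print((M@R.T+C.mean(0)-C)*1000)
t=C.mean(0)
# depth check: cloud from both cameras in box frame
for n in ["top0","scene0"]:
    zz=load(n);Q=cloud(zz).reshape(-1,3);col=zz["im"].reshape(-1,3).astype(int)
    b=np.c_[(Q[:,:2]-t)@R,Q[:,2]]
    m=(abs(b[:,0])<.075)&(abs(b[:,1])<.11)&(b[:,2]>.08)&(b[:,2]<.098)
    print(n,"rim",m.sum(),np.percentile(b[m],[2,50,98],axis=0))
    m=(abs(b[:,0]-.08)<.05)&(abs(b[:,1])<.1)&(b[:,2]>.12)&(b[:,2]<.26)
    q=b[m];print("lid",m.sum(),q.min(0),q.max(0))
    an=np.arctan2(q[:,2]-.09,-(q[:,0]-.055));print("angle pct",np.percentile(an,[5,25,50,75,95]), "rmax",np.percentile(np.hypot(q[:,2]-.09,q[:,0]-.055),98))
Q=P.reshape(-1,3)
v,u=200,0
for nm,(u0,u1,v0,v1) in dict(bigbox=(230,350,225,330),drawers=(260,350,0,105),bottle=(345,368,45,85),white=(362,392,72,105),jar=(422,440,110,128),obj=(250,264,118,132)).items():
    q=P[v0:v1,u0:u1].reshape(-1,3);q=q[q[:,2]>.02];q=q[np.isfinite(q[:,0])];print(nm,np.percentile(q,[2,98],axis=0).ravel())
E
```

```text
[[0.6145 0.2902]
 [0.6369 0.186 ]
 [0.4691 0.1459]
 [0.4428 0.2462]]
0.10648410040838645
0.17254804624213843
0.10367083107385555
0.17727271127213254
yaw -1.3303698967087196 ctr [0.5408 0.2171]
[[ 0.5986  1.7464]
 [ 4.4586 -0.9737]
 [-2.5585 -3.6585]
 [-2.4987  2.8858]]
top0 rim 593 [[-0.0573 -0.0892  0.0815]
 [ 0.0121  0.0011  0.0901]
 [ 0.0538  0.0896  0.0966]]
lid 1139 [ 0.0576 -0.0897  0.1201] [0.0921 0.088  0.2317]
angle pct [1.7217 1.7564 1.7718 1.7821 1.8202] rmax 0.14137983215336966
scene0 rim 491 [[-0.0575 -0.0932  0.0804]
 [ 0.0328 -0.0112  0.0872]
 [ 0.0599  0.0862  0.0971]]
lid 1251 [ 0.0544 -0.0963  0.12  ] [0.0947 0.0895 0.2264]
angle pct [1.7437 1.781  1.8037 1.8261 1.8665] rmax 0.13691258064078926
bigbox [0.1456 0.1912 0.1307 0.3585 0.4276 0.1396]
drawers [0.7234 0.1444 0.0466 0.9876 0.3797 0.2272]
bottle [0.769  0.0899 0.0345 0.8718 0.152  0.1629]
white [0.7188 0.0338 0.0245 0.7904 0.1049 0.0924]
jar [ 0.6529 -0.0969  0.0219  0.6869 -0.0633  0.0529]
obj [0.6664 0.3967 0.0206 0.6852 0.4181 0.0447]
```

```bash
cat >> h.py <<'E'
C0=np.array([0.540,0.217,0.0]);YAW=-1.330
ex=np.array([np.cos(YAW),np.sin(YAW),0]);ey=np.array([-np.sin(YAW),np.cos(YAW),0]);ez=np.array([0,0,1.])
def W(x,z,y=0.): return C0+x*ex+y*ey+z*ez
def O(phi,sgn=1,twist=0.):
    # twist: yaw the approach about z
    c,s=np.cos(twist),np.sin(twist);e=c*ex+s*ey
    zz=np.cos(phi)*e-np.sin(phi)*ez; xx=(np.sin(phi)*e+np.cos(phi)*ez)*sgn
    return np.stack([xx,np.cross(zz,xx),zz],1)
E
python3 - <<'E'
from h import *
from workcell import bot,solver
np.set_printoptions(precision=2,suppress=True)
P=cloud(load("top0"));S=cloud(load("scene0"))
for q in [P[60,430],P[60,520],P[100,560],P[30,420]]: print("wall?",q)
for q in [S[60,60],S[60,250],S[60,420],S[140,360]]: print("wall?",q)
d=np.pi/180
for nm,x,z,phis in [("push",.115,.20,(90,75,60,50)),("hov",.115,.32,(90,75,60)),("catch",-.03,.17,(70,60,50,40,30,20)),("low",-.07,.07,(60,50,40,30,20)),("out",-.15,.12,(60,50,40,30))]:
  for ph in phis:
    for s in (1,-1):
      for tw in (0,30,-30): print(nm,ph,s,tw,solver.ik(W(x,z),O(ph*d,s,tw*d)))
E
```

```text
wall? [ 0.77 -0.06  0.19]
wall? [ 0.68 -0.21  0.35]
wall? [ 0.62 -0.32  0.27]
wall? [ 0.79 -0.01  0.3 ]
wall? [1.26 0.8  0.45]
wall? [0.93 0.22 0.44]
wall? [ 0.63 -0.3   0.44]
wall? [ 0.73 -0.13  0.14]
push 90 1 0 [-0.96  0.7   1.12  2.   -0.78  0.96 -2.33]
push 90 1 30 [-0.43  0.45  0.21  1.97 -0.14  0.73 -2.52]
push 90 1 -30 [ 0.42  0.67 -1.1   1.92  0.72  1.01  1.85]
push 90 -1 0 [ 0.05  0.48 -0.47  1.94  0.3   0.79 -0.35]
push 90 -1 30 [ 0.13  0.5  -0.59  1.94  0.38  0.81  0.09]
push 90 -1 -30 [-0.04  0.46 -0.34  1.95  0.22  0.77 -0.79]
push 75 1 0 [ 0.27  0.69 -1.1   1.93  0.91  1.22  2.13]
push 75 1 30 [-1.12  0.66  1.12  2.11 -0.65  0.64 -2.01]
push 75 1 -30 [ 0.27  0.75 -1.1   1.83  0.8   1.32  1.71]
push 75 -1 0 [-0.22  0.48 -0.3   1.96  0.52  0.87 -0.62]
push 75 -1 30 [-0.13  0.44 -0.4   2.05  0.66  0.73 -0.24]
push 75 -1 -30 [-0.25  0.52 -0.23  1.86  0.37  0.98 -0.97]
push 60 1 0 [ 0.11  0.76 -1.1   1.93  1.04  1.48  1.93]
push 60 1 30 [-1.25  0.66  1.05  2.2  -0.25  0.36 -2.52]
push 60 1 -30 [ 0.13  0.85 -1.1   1.75  0.86  1.63  1.6 ]
push 60 -1 0 [-0.45  0.52 -0.17  1.96
[... 5955 characters left out ...]
.5   0.26  1.42 -1.26]
out 40 1 0 [-0.61  0.99 -0.74  1.61  0.93  1.74  1.67]
out 40 1 30 [-0.57  0.98 -0.92  1.9   1.26  1.71  1.77]
out 40 1 -30 [-0.52  1.07 -0.74  1.38  0.67  1.86  1.45]
out 40 -1 0 [-0.9   0.88 -0.21  1.63  0.69  1.45 -1.24]
out 40 -1 30 [-1.35  0.82  0.36  1.96  0.77  0.87 -0.95]
out 40 -1 -30 [-0.93  0.96  0.09  1.41  0.26  1.58 -1.24]
out 30 1 0 [-0.75  1.02 -0.55  1.56  0.88  1.8   1.71]
out 30 1 30 [-0.72  0.99 -0.74  1.89  1.25  1.74  1.73]
out 30 1 -30 [-0.81  1.05 -0.19  1.31  0.43  1.83  1.74]
out 30 -1 0 [-0.96  0.96 -0.16  1.58  0.71  1.58 -1.25]
out 30 -1 30 [-1.48  0.94  0.49  1.94  0.76  0.91 -0.99]
out 30 -1 -30 [-0.97  1.06  0.15  1.33  0.27  1.74 -1.21]
```

```bash
cat >> h.py <<'E'
PHI=np.radians(50); OR=O(PHI,-1)
HX,HZ=.055,.09
def lidpt(th,r=.14,off=0.): # off>0 outward (outer face)
    return np.array([HX-r*np.cos(th)+off*np.sin(th), HZ+r*np.sin(th)+off*np.cos(th)])
ax=np.array([np.cos(PHI),-np.sin(PHI)]);nn=np.array([np.sin(PHI),np.cos(PHI)])
def toBox(p):
    d=np.asarray(p)-C0; return np.array([d@ex,d@ey,d[2]])
def lidangle(im,d,c,save=None):
    P=cloud(dict(d=d,K=c["K"],R=c["orientation"],o=c["origin"])).reshape(-1,3)
    b=np.c_[(P-C0)@ex,(P-C0)@ey,P[:,2]]
    return b
E
python3 - <<'E'
from h import *
from workcell import bot,solver,sensors
np.set_printoptions(precision=3,suppress=True)
R0=sensors.read_orientation()
bot.servo_line([.215,-.45,.38],v=.3)
print(sensors.read_qpos(),sensors.read_time_s())
bot.grip(0.0)
print(solver.ik(W(.16,.34),OR), W(.16,.34))
bot.move_to(W(.16,.34),OR)
print(sensors.read_qpos(),sensors.read_tool_pos(),sensors.read_time_s(),sensors.read_finger_gap(),sensors.read_ft_force())
from workcell import eyes
for n in ("scene","wrist"):
    im,d=eyes.read_camera(n);cv2.imwrite(f"pics/{n}1.png",im)
E
```

```text
[ 1.025  0.161 -0.017  1.888  0.003  1.093 -0.12 ] 1.225
[ 0.139  0.616 -1.118  1.822  1.     1.7   -1.03 ] [0.578 0.062 0.34 ]
[ 0.141  0.616 -1.117  1.822  0.999  1.7   -1.029] [0.578 0.06  0.34 ] 4.95 0.0004379750921913655 [-0.869 -0.735 -0.589]
```

View pics/scene1.png

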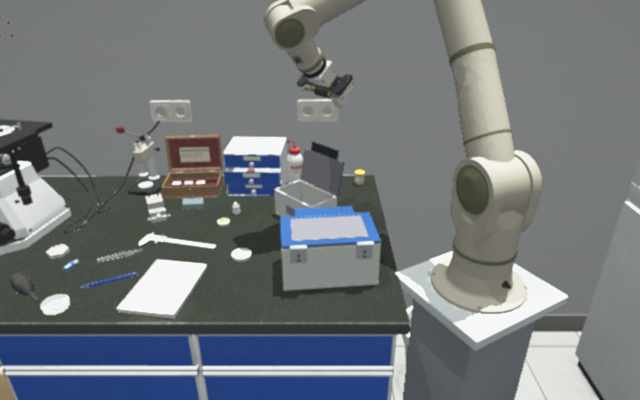

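View pics/wrist1.png

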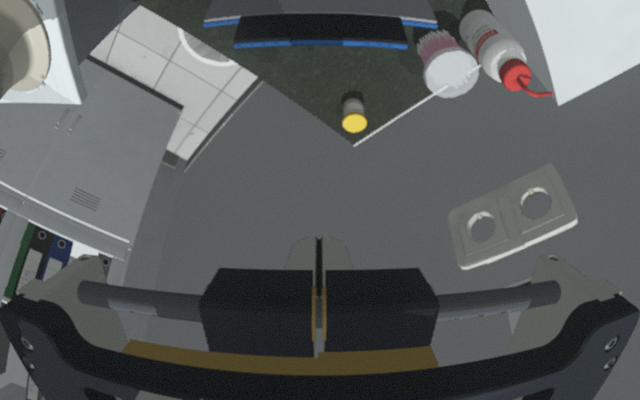

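The wrist view shows the lid's lip centred ahead of the closed fingers (lip at (235–408,40), fingers at (320,260)). The scene view shows the hand clear above and behind the lid. Joint 3 is close to its limit here, so I'll look for a roomier arm posture before pushing.

```bash
python3 - <<'E'
from h import *
from workcell import bot,solver,sensors
np.set_printoptions(precision=2,suppress=True)
for x,z in [(.16,.34),(.16,.30),(.16,.26),(.145,.21),(.075,.216),(.04,.258),(-.045,.239),(-.004,.19),(-.03,.17),(-.068,.058),(-.12,.058),(-.15,.2)]:
  print(x,z,*[solver.ik(W(x,z),O(np.radians(p),-1)) for p in (60,50,40)])
E
```

```text
0.16 0.34 [ 0.27  0.6  -1.2   1.8   0.93  1.59 -0.94] [ 0.14  0.62 -1.12  1.82  1.    1.7  -1.03] [ 0.02  0.65 -1.03  1.84  1.06  1.81 -1.11]
0.16 0.3 [ 0.25  0.64 -1.18  1.85  0.96  1.55 -1.  ] [ 0.12  0.66 -1.1   1.87  1.03  1.66 -1.09] [-0.    0.7  -1.01  1.88  1.08  1.78 -1.18]
0.16 0.26 [ 0.23  0.69 -1.15  1.89  1.    1.51 -1.07] [ 0.1   0.71 -1.07  1.9   1.06  1.63 -1.16] [-0.02  0.75 -0.99  1.92  1.1   1.75 -1.24]
0.145 0.21 [ 0.18  0.75 -1.12  1.93  1.05  1.48 -1.17] [ 0.05  0.78 -1.04  1.94  1.09  1.6  -1.25] [-0.07  0.82 -0.95  1.94  1.12  1.72 -1.33]
0.075 0.216 [ 0.06  0.76 -1.13  1.89  1.    1.53 -1.24] [-0.07  0.79 -1.05  1.88  1.04  1.65 -1.31] [-0.18  0.83 -0.96  1.87  1.06  1.77 -1.37]
0.04 0.258 [ 0.01  0.72 -1.15  1.83  0.94  1.59 -1.22] [-0.11  0.76 -1.07  1.82  0.98  1.72 -1.28] [-0.22  0.8  -0.98  1.81  1.01  1.83 -1.34]
-0.045 0.239 [-0.14  0.78 -1.13  1.77  0.92  1.63 -1.32] [-0.26  0.82 -1.05  1.74  0.95  1.76 -1.37] [-0.38  0.84 -0.92  1.72  0.95  1.85 -1.39]
-0.004 0.19 [-0.09  0.82 -1.11  1.85  0.99  1.56 -1.35] [-0.21  0.86 -1.03  1.82  1.01  1.69 -1.4 ] [-0.31  0.9  -0.94  1.8   1.02  1.81 -1.45]
-0.03 0.17 [-0.14  0.86 -1.1   1.84  1.    1.56 -1.4 ] [-0.25  0.9  -1.02  1.8   1.01  1.69 -1.44] [-0.36  0.94 -0.93  1.77  1.02  1.81 -1.48]
-0.068 0.058 [-0.24  1.02 -1.03  1.85  1.11  1.49 -1.54] [-0.34  1.06 -0.96  1.8   1.1   1.63 -1.57] [-0.44  1.1  -0.88  1.74  1.08  1.75 -1.59]
-0.12 0.058 [-0.31  1.05 -1.04  1.78  1.08  1.53 -1.56] [-0.41  1.08 -0.97  1.72  1.07  1.67 -1.58] [-0.51  1.12 -0.88  1.66  1.05  1.78 -1.59]
-0.15 0.2 [-0.33  0.89 -1.1   1.67  0.93  1.67 -1.44] [-0.43  0.93 -1.03  1.62  0.95  1.81 -1.46] [-0.61  0.89 -0.74  1.58  0.87  1.8  -1.39]
```

This posture stays within the joint ranges at every planned waypoint, so I'll descend behind the lid and push in stages.

```bash
cat >> h.py <<'E'
def pushTCP(th,s=.025):
    return lidpt(th,.14,.008)+.0075*nn+s*ax
def lidfit(n):
    from workcell import eyes
    im,d=eyes.read_camera(n);c=eyes.calibration(n)
    P=cloud(dict(d=d,K=c["K"],R=c["orientation"],o=c["origin"])).reshape(-1,3)
    b=np.c_[(P-C0)@ex,(P-C0)@ey,P[:,2]]; r=np.hypot(b[:,0]-HX,b[:,2]-HZ)
    col=im.reshape(-1,3).astype(int)
    a=np.arctan2(b[:,2]-HZ,-(b[:,0]-HX))
    m=(abs(b[:,1])<.085)&(abs(b[:,1])>.03)&(r>.05)&(r<.145)&(a>-.3)&(a<2)
    return im,a[m],r[m]
E
python3 - <<'E'
from h import *
from workcell import bot,solver,sensors,eyes
np.set_printoptions(precision=3,suppress=True)
bot.servo_line(W(.16,.25),ori=OR,v=.2)
p=pushTCP(1.8);print(p)
bot.servo_line(W(p[0]+.02,p[1]),ori=OR,v=.15)
f0=sensors.read_ft_force();print(f0)
for th in (1.8,1.74,1.68,1.64):
    q=pushTCP(th);bot.servo_line(W(*q),ori=OR,v=.04)
    print(th,q,toBox(sensors.read_tool_pos()),sensors.read_ft_force()-f0)
for n in ("scene","top"):
    im,a,r=lidfit(n);cv2.imwrite(f"pics/{n}2.png",im);print(n,len(a),np.percentile(a,[5,25,50,75,95]))
cv2.imwrite("pics/s2c.png",cv2.resize(cv2.imread("pics/scene2.png")[60:260,220:400],None,fx=3,fy=3))
print(sensors.read_time_s())
E
```

```text
[0.116 0.21 ]
[-0.246  0.065  0.577]
1.8 [0.116 0.21 ] [0.116 0.    0.211] [ 1.05  -2.855  5.479]
1.74 [0.108 0.212] [0.108 0.    0.213] [ 1.105 -1.509  5.142]
1.68 [0.1   0.214] [0.099 0.    0.214] [-0.746 -0.168  0.649]
1.64 [0.094 0.215] [ 0.094 -0.     0.215] [ 0.008  0.645 -0.976]
scene 756 [-0.212 -0.014  1.604  1.626  1.662]
top 160 [-0.034 -0.001  1.567  1.617  1.648]
7.8667
```

View pics/s2c.png

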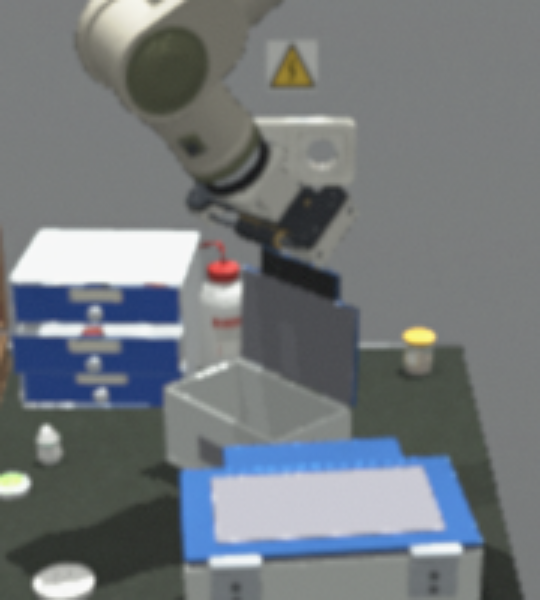

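View pics/top2.png

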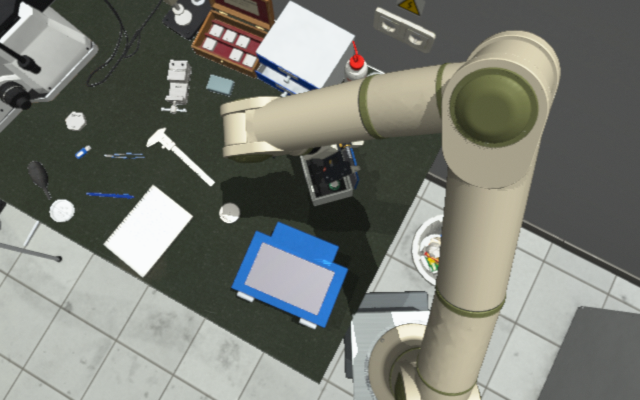

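The crop shows the finger hooked over the lip at about (275,245), and the lid nearly upright: I measure ~1.61 rad against 1.64 planned. Next is the final nudge past upright, then pulling the fingers out along their own axis.

```bash
python3 - <<'E'
from h import *
from workcell import bot,solver,sensors,eyes
np.set_printoptions(precision=3,suppress=True)
t=[]
for th in (1.58,1.52):
    q=pushTCP(th);bot.servo_line(W(*q),ori=OR,v=.05);t.append(sensors.read_time_s())
t0=sensors.read_time_s()
q=pushTCP(1.52)-.055*ax;bot.servo_line(W(*q),ori=OR,v=.2)
im,a,r=lidfit("scene");a=a[a>1];print(t,sensors.read_time_s(),len(a),np.percentile(a,[5,25,50,75,95]))
print(toBox(sensors.read_tool_pos()))
cv2.imwrite("pics/s3c.png",cv2.resize(im[60:260,220:400],None,fx=3,fy=3))
E
```

```text
[8.1833, 8.5] 8.975 526 [1.446 1.473 1.487 1.505 1.53 ]
[ 0.043 -0.     0.258]
```

View pics/s3c.png

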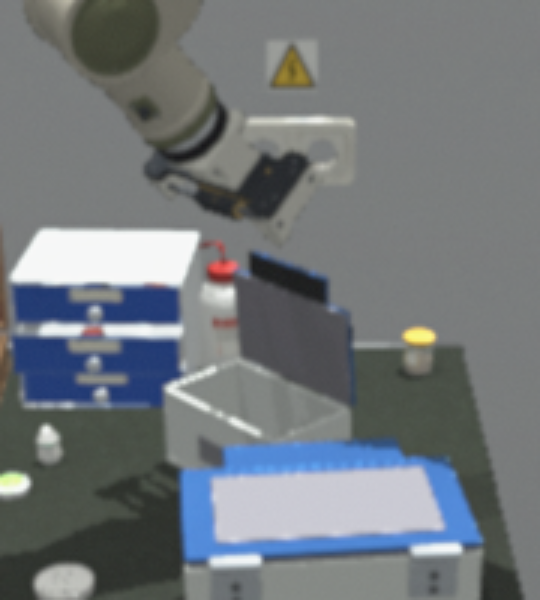

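The lid is free at ~1.49 rad with the fingers clear above it at about (280,230) in the crop. Now I move to the front side to catch it.

```bash
cat >> h.py <<'E'
def lowTCP(th,s=.024):
    if th>PHI: c=lidpt(th,.14-s)
    else: c=lidpt(th)+s*ax
    return c-.0075*nn
E
python3 - <<'E'
from h import *
from workcell import bot,solver,sensors,eyes
np.set_printoptions(precision=3,suppress=True)
q=lowTCP(1.1);p=q-.064*ax;print(p,q)
bot.servo_line(W(*p),ori=OR,v=.22)
bot.servo_line(W(*q),ori=OR,v=.2)
f0=sensors.read_ft_force()
im,a,r=lidfit("scene");a=a[a>.7];print(sensors.read_time_s(),len(a),np.percentile(a,[5,25,50,75,95]),toBox(sensors.read_tool_pos()),f0)
cv2.imwrite("pics/s4c.png",cv2.resize(im[60:260,220:400],None,fx=3,fy=3))
E
```

```text
[-0.045  0.238] [-0.003  0.189]
10.05 335 [1.437 1.46  1.476 1.491 1.518] [-0.004  0.     0.189] [-0.354  0.354  0.107]
```

View pics/s4c.png

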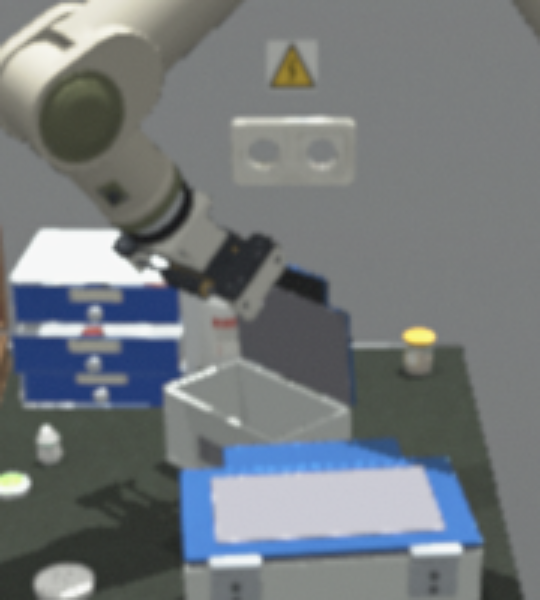

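The fingers are in front of the lid at about (250,300) in the crop, and the lid is still near 1.48 rad. I'll wait and watch it.

```bash
python3 - <<'E'
from h import *
from workcell import bot,solver,sensors,eyes
np.set_printoptions(precision=3,suppress=True)
f0=None
for i in range(8):
    bot.dwell(.3)
    im,a,r=lidfit("scene");a=a[a>.7];f=sensors.read_ft_force();print(sensors.read_time_s(),len(a),np.percentile(a,[25,50,75]),f)
    if np.median(a)<1.0: break
cv2.imwrite("pics/s5c.png",cv2.resize(im[60:260,220:400],None,fx=3,fy=3))
E
```

```text
10.4 334 [1.451 1.464 1.481] [-1.327 -0.499  0.599]
10.75 333 [1.441 1.456 1.471] [-0.052 -0.234  0.203]
11.1 326 [1.421 1.438 1.453] [-0.705  0.064 -1.251]
11.45 316 [1.402 1.415 1.431] [ 0.274  0.135 -0.72 ]
11.8 315 [1.369 1.384 1.4  ] [-0.485  0.642  0.468]
12.15 309 [1.319 1.335 1.352] [-0.557 -0.32   0.06 ]
12.5 300 [1.253 1.267 1.281] [ 0.311 -0.094  1.291]
12.85 294 [1.161 1.174 1.187] [0.446 0.407 0.52 ]
```

View pics/s5c.png

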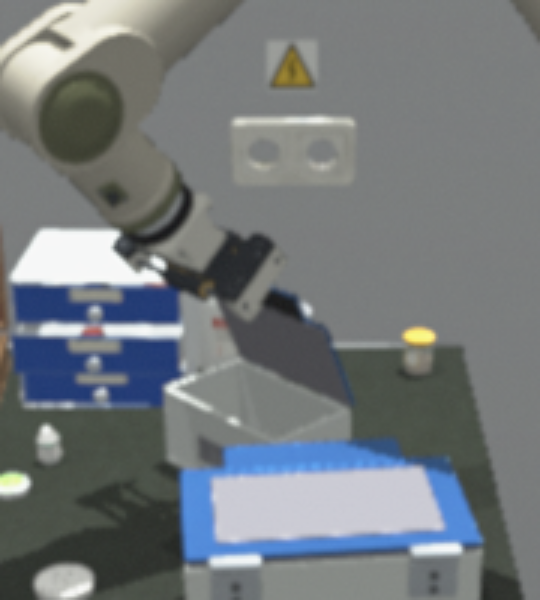

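It's falling slowly towards the fingers and is now at 1.17 rad, so I'll let it land on them.

```bash
python3 - <<'E'
from h import *
from workcell import bot,solver,sensors,eyes
np.set_printoptions(precision=3,suppress=True)
for i in range(4):
    bot.dwell(.2)
    im,a,r=lidfit("scene");a=a[a>.5];f=sensors.read_ft_force();print(sensors.read_time_s(),len(a),np.percentile(a,[25,50,75]),f)
cv2.imwrite("pics/s6c.png",cv2.resize(im[60:260,220:400],None,fx=3,fy=3))
im,d=eyes.read_camera("wrist");cv2.imwrite("pics/w6.png",im)
E
```

```text
13.1 285 [1.092 1.102 1.113] [ 0.2    0.806 -0.428]
13.35 289 [1.091 1.104 1.116] [-0.369  0.947 -0.447]
13.6 282 [1.094 1.105 1.116] [-0.61   0.774 -0.698]
13.85 287 [1.093 1.104 1.116] [ 0.278  0.043 -0.183]
```

View pics/s6c.png

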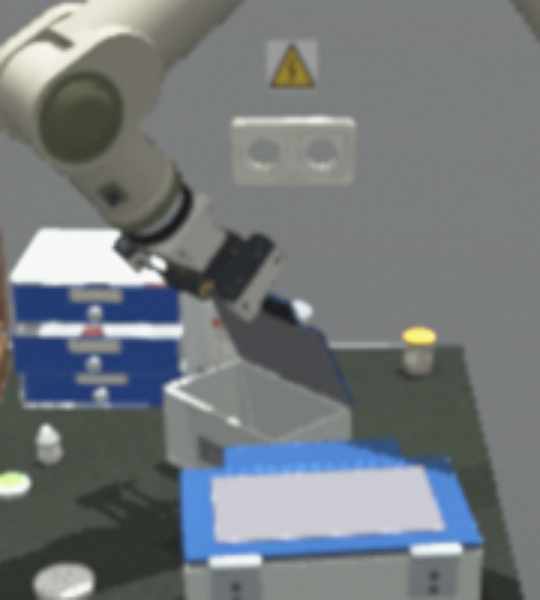

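View pics/w6.png

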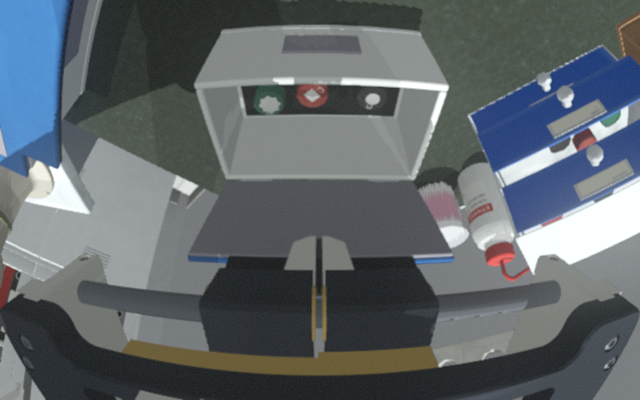

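Caught: the lid rests on the fingertips at 1.104 rad, against 1.10 planned. The wrist view shows it level on the tips at (318,245), with all three specimens undisturbed at (268,98), (312,95) and (372,98). Now I'll lower it slowly.

```bash
python3 - <<'E'
from h import *
from workcell import bot,solver,sensors,eyes
np.set_printoptions(precision=3,suppress=True)
for th in (1.0,.9,.8,.7,.6,.5,.4,.3,.22):
    q=lowTCP(th);bot.servo_line(W(*q),ori=OR,v=.03)
    im,a,r=lidfit("scene");f=sensors.read_ft_force();g=a[abs(a-th)<.15];print(round(sensors.read_time_s(),2),th,len(g),np.median(g) if len(g) else None,toBox(sensors.read_tool_pos()),f)
cv2.imwrite("pics/s7c.png",cv2.resize(im[60:260,220:400],None,fx=3,fy=3))
im,d=eyes.read_camera("wrist");cv2.imwrite("pics/w7.png",im)
E
```

```text
14.48 1.0 227 0.9998359341927727 [-0.014 -0.     0.183] [-0.276  1.079 -1.801]
15.07 0.9 171 0.8983973967919391 [-0.023 -0.     0.176] [-0.22   0.789 -0.442]
15.71 0.8 126 0.7989211073744839 [-0.033 -0.     0.167] [-0.182  0.868 -0.573]
16.38 0.7 92 0.7075462575865795 [-0.042 -0.     0.157] [ 0.703  0.447 -0.769]
17.04 0.6 59 0.629740978042141 [-0.051 -0.     0.146] [-0.285  0.924 -0.222]
17.71 0.5 91 0.5535443549736223 [-0.058 -0.     0.134] [ 0.878 -0.364 -0.535]
18.38 0.4 124 0.4645807094018537 [-0.064 -0.     0.121] [ 0.298  0.297 -0.771]
19.04 0.3 153 0.3688354225011424 [-0.069 -0.     0.108] [ 0.59   1.08  -0.453]
19.62 0.22 178 0.2925937781532315 [-0.072  0.     0.097] [ 0.268  2.388 -0.897]
```

View pics/s7c.png

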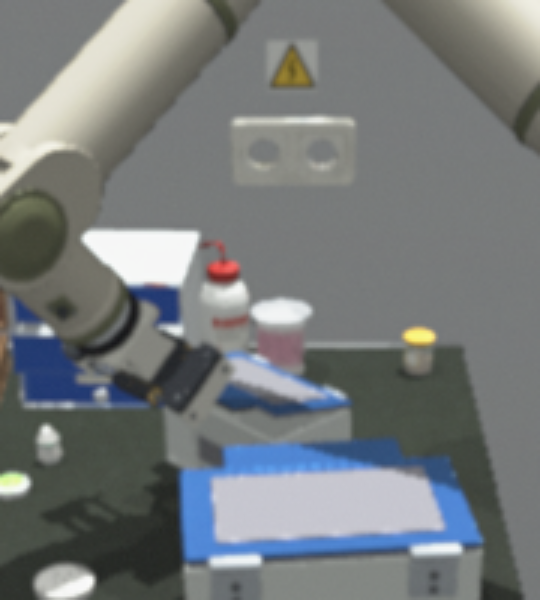

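View pics/w7.png

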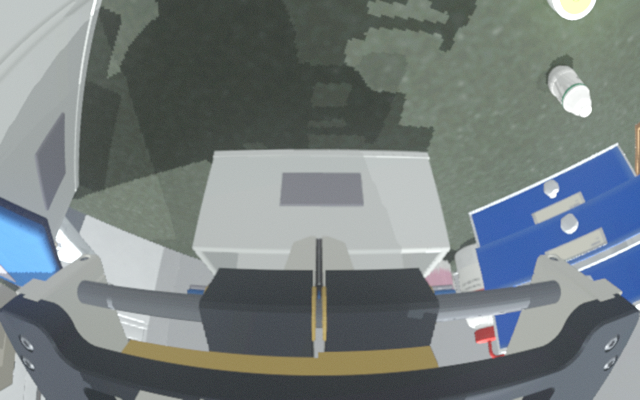

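The lid is resting low on the fingers at (225,365), about 0.22 rad after allowing for its thickness. The fingertips are outside the front wall. Now the last stretch, slower.

```bash
python3 - <<'E'
from h import *
from workcell import bot,solver,sensors,eyes
np.set_printoptions(precision=3,suppress=True)
for th in (.16,.11,.07,.04,.015,-.01,-.035,-.06):
    q=lowTCP(th);bot.servo_line(W(*q),ori=OR,v=.015)
    im,a,r=lidfit("scene");f=sensors.read_ft_force();g=a[(abs(a-th-.07)<.12)&(r>.06)&(r<.11)];print(round(sensors.read_time_s(),2),th,len(g),np.median(g) if len(g) else None,toBox(sensors.read_tool_pos()),f)
cv2.imwrite("pics/s8c.png",cv2.resize(im[60:260,220:400],None,fx=3,fy=3))
E
```

```text
20.43 0.16 117 0.24599302562826328 [-0.074  0.     0.089] [ 0.573  3.763 -0.812]
21.09 0.11 121 0.1941487491113112 [-0.075  0.     0.082] [ 0.021  4.585 -1.166]
21.67 0.07 133 0.15422398567103865 [-0.075  0.     0.076] [ 0.784  4.742 -1.237]
22.15 0.04 154 0.12413659995620555 [-0.075  0.     0.072] [ 0.647  4.669 -1.576]
22.58 0.015 165 0.10327338591504498 [-0.076  0.     0.068] [ 1.196  6.07  -1.357]
23.02 -0.01 160 0.08363898190273819 [-0.075 -0.     0.065] [-0.462  0.541 -1.293]
23.45 -0.035 190 0.08243748323961073 [-0.075 -0.     0.062] [-0.177  0.677 -0.794]
23.88 -0.06 186 0.08048512235335446 [-0.075 -0.     0.058] [-0.391 -1.012  0.437]
```

View pics/s8c.png

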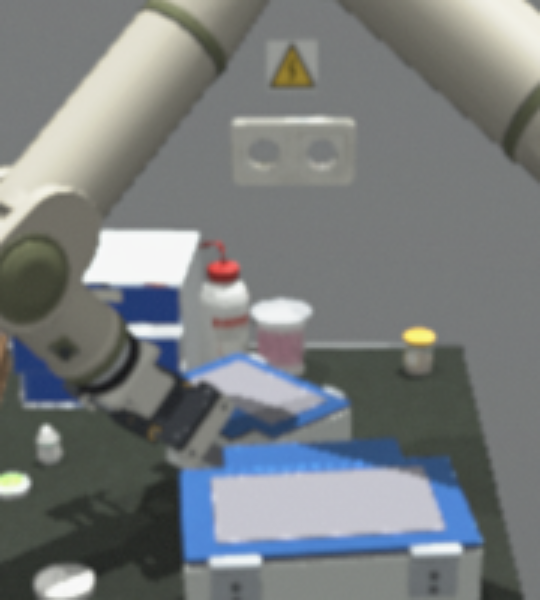

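The lid's reading has levelled off, which means shut, and the finger force has dropped to zero. Now I withdraw to the left, then up.

```bash
python3 - <<'E'
from h import *
from workcell import bot,solver,sensors,eyes
np.set_printoptions(precision=3,suppress=True)
x,_,z=toBox(sensors.read_tool_pos())
bot.servo_line(W(x-.04,z),ori=OR,v=.05)
bot.servo_line(W(x-.04-.13*ax[0],z-.13*ax[1]),ori=OR,v=.15)
p=W(x-.04-.13*ax[0],z-.13*ax[1]+.16)
try: bot.servo_line(p,ori=OR,v=.2)
except bot.Unreachable as e: print("unreach",e)
print(sensors.read_time_s(),sensors.read_qpos(),sensors.read_tool_pos(),sensors.read_ft_force())
for n in ("scene","wrist","top"):
    im,d=eyes.read_camera(n);c=eyes.calibration(n);cv2.imwrite(f"pics/{n}9.png",im)
    np.savez(f"{n}9.npz",im=im,d=d,K=c["K"],o=c["origin"],R=c["orientation"])
cv2.imwrite("pics/s9c.png",cv2.resize(cv2.imread("pics/scene9.png")[110:260,220:400],None,fx=4,fy=4))
z=load("scene9");P=cloud(z).reshape(-1,3);b=np.c_[(P-C0)@ex,(P-C0)@ey,P[:,2]]
m=(b[:,0]>-.1)&(b[:,0]<.07)&(abs(b[:,1])<.1)&(b[:,2]>.085)&(b[:,2]<.12);q=b[m]
print(len(q),np.percentile(q,[1,50,99],axis=0))
A=np.c_[q[:,:2],np.ones(len(q))];print("plane",np.linalg.lstsq(A,q[:,2],rcond=None)[0])
E
```

```text
26.8 [-0.596  0.747 -0.802  1.451  0.777  1.844 -1.25 ] [0.493 0.409 0.317] [-0.468 -0.948  0.678]
1195 [[-0.087 -0.092  0.086]
 [-0.018 -0.015  0.097]
 [ 0.058  0.085  0.1  ]]
plane [0.01  0.015 0.096]
```

View pics/s9c.png

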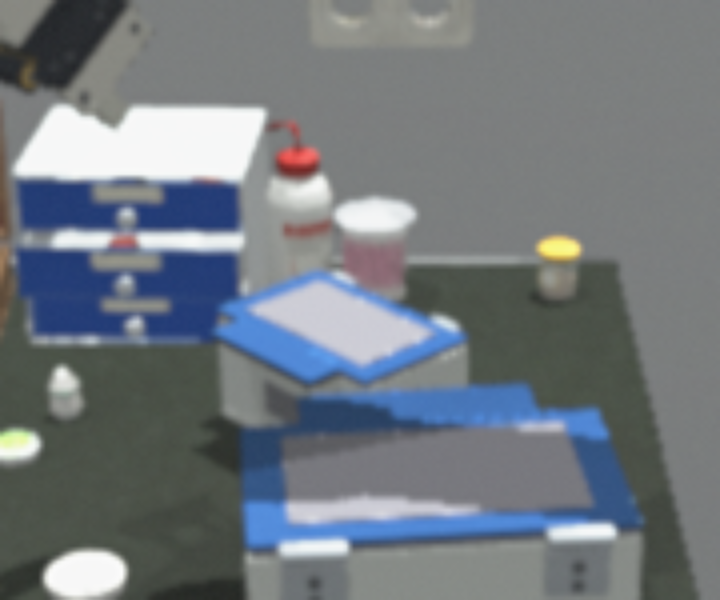

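View pics/wrist9.png

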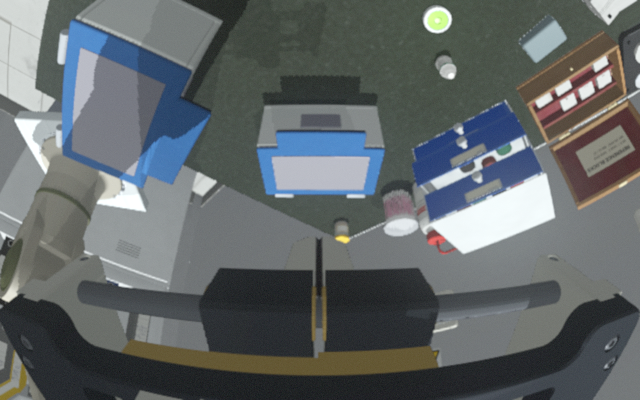

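View pics/top9.png

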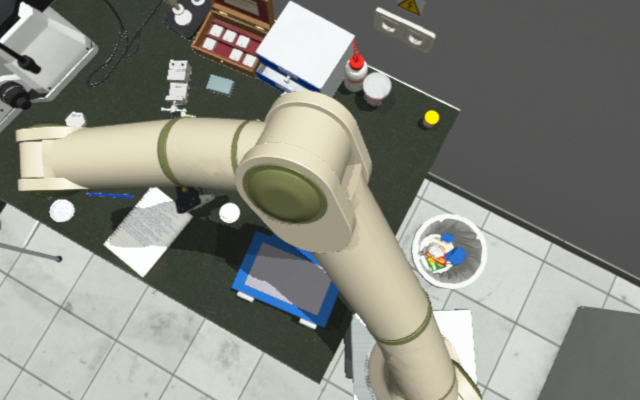

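The lid lies level (slope ~0.01 rad, top at z ≈ 0.097), the box is where it was, the bystanders are in place and the hand is clear. I'm handing in.

```bash
python3 - <<'E'
from workcell import bot,sensors
bot.close_job();print(sensors.read_time_s())
E
```

```text
the job is handed in; nothing more can be done
the job is handed in; nothing more can be done
```

The specimen box is shut. With the fingers closed I pushed the lid past upright from behind, to about 1.49 rad. I then moved round to the front and let it fall onto the fingertips at 1.10 rad. From there I lowered it in small steps, at about 0.2–0.3 rad/s and then about 0.1 rad/s for the last part.

**Last checks:**
- **Lid:** it lies level, with a slope of about 0.01 rad and its top at about 97 mm, 1 mm below the expected 98 mm.
- **Box and bench:** the box is at the same place to within the 2–3 mm I can measure, and the bystander objects in view were undisturbed. The specimens looked undisturbed when I caught the lid; they were hidden after that.
- **Robot:** the arm was clear of everything when I handed in, at about 27 s.

**What didn't go quite to plan:**
- The lid took about 4 s to fall to the fingers, longer than expected.
- Forces peaked at about 6 N: one spike when the finger first touched the lid, and up to 6 N sideways at the lip just before it shut.
- The scene camera read about 0.08 rad high near shut. I put this down to the lid's 8 mm thickness, since the reading stopped changing once the lid was shut.

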